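Stopper the conical flask from the tilted stopper bin

TASK

Close the open conical flask with the one stopper from the tilted bin that fits its neck: draw it out of its compartment, set it upright in the neck and press it slowly and gently, but fully home, so that its collar rests on the rim. Leave the flask standing where it is, the other two stoppers lying in their compartments and everything else on the bench undisturbed.

Things in the scene. Friction and masses are not known exactly. Their poses are not given: they have to be found in the camera images.
- bin: Grey plastic bin on a steel rod stand, fixed; 3 compartments in a row along its y, 74 mm apart, each 71 wide, 80 deep. It is tipped 50 deg to the front (-x), opening up and forward; along the tipped walls the front and ends are 46 mm high, dividers 34, back 94. Its edge leans over the stoppers, 160 mm above the bench. Origin on the bench; inner front bottom edge at x -15, z 40 mm; +x rear, +z up.
- stopper_small: The small one of 3 white plastic stoppers, 80 mm long, each loose in a compartment (which, varies): plug 38 mm long, tapering from 21 to 9 mm; hexagonal collar 29 mm wide, 6 mm thick; round grip 20 mm thick, 36 mm tall. Too thin for the flask. Lies grip up on the front wall, leaning 38 deg from vertical to the bin's front. Origin off-axis by the small end; +z from plug to grip.
- stopper_small_seat (a point): Point on the small stopper's axis in the underside of its collar, 38 mm from the small end; +z along the axis towards the grip.
- stopper_small_grip (a point): Point on the small stopper's axis in its grip, 28 mm above the collar's underside (22 mm above the collar's top, 14 mm below the end of the grip); +z along the axis away from the plug. Take the grip here; fingers that reach more than 22 mm past this point hit the collar.
- stopper_medium: The medium one of 3 white plastic stoppers, 80 mm long, each loose in a compartment (which, varies): plug 38 mm long, tapering from 30 to 18 mm; hexagonal collar 38 mm wide, 6 mm thick; round grip 28 mm thick, 36 mm tall. The one that fits the flask. Lies grip up on the front wall, leaning 38 deg from vertical to the bin's front. Origin off-axis by the small end; +z from plug to grip.
- stopper_medium_seat (a point): Point on the medium stopper's axis in the underside of its collar, 38 mm from the small end; +z along the axis towards the grip.
- stopper_medium_grip (a point): Point on the medium stopper's axis in its grip, 28 mm above the collar's underside (22 mm above the collar's top, 14 mm below the end of the grip); +z along the axis away from the plug. Take the grip here; fingers that reach more than 22 mm past this point hit the collar.
- stopper_large: The large one of 3 white plastic stoppers, 80 mm long, each loose in a compartment (which, varies): plug 38 mm long, tapering from 40 to 28 mm; hexagonal collar 48 mm wide, 6 mm thick; round grip 36 mm thick, 36 mm tall. Too thick for the flask. Lies grip up on the front wall, leaning 38 deg from vertical to the bin's front. Origin off-axis by the small end; +z from plug to grip.
- stopper_large_seat (a point): Point on the large stopper's axis in the underside of its collar, 38 mm from the small end; +z along the axis towards the grip.
- stopper_large_grip (a point): Point on the large stopper's axis in its grip, 28 mm above the collar's underside (22 mm above the collar's top, 14 mm below the end of the grip); +z along the axis away from the plug. Take the grip here; fingers that reach more than 22 mm past this point hit the collar.
- flask: Open conical flask of clear glass, standing loose on the white tile, 150 mm tall, 86 mm wide at the base, neck 36 to 39 mm outside. Origin at the centre of its underside, +z up.
- flask_mouth (a point): Centre of the flask's mouth, level with its rim, 150 mm above the base; +z up. The neck is 30 mm wide inside at the rim and 26 mm wide 44 mm lower. The medium stopper drops in until its sealing rib binds, 4 to 6 mm short of home; it is then pressed slowly (15 mm/s) with some 10 to 20 N until its collar lies on the rim.
- beaker: Small glass beaker, 57 mm wide, 74 mm tall, loose bystander; origin at the centre of its underside.
- wash_bottle: White wash bottle with a bent nozzle, body 61 mm wide, 193 mm tall, loose bystander; origin at its underside.
- reagent_bottle: Brown screw-cap bottle, 60 mm wide, 118 mm tall, loose bystander; origin at the centre of its underside.
- tile: White ceramic tile, 100 x 100 x 6 mm, fixed on the bench; the flask stands on it. Origin at the centre of its underside.
Not all that is in view belongs to the job. Leave any green look-alike of the flask alone.

How it is judged:
By the outcome, as a careful person would: the job done as asked, in the order asked, and still so for the second after the job is handed in, with the robot touching nothing.
It also fails if it takes over 42 s, if anything falls off the work surface, if the arm or the gripper's body presses on something with over 40 N, if the wrist force passes 120 N, or if a joint passes its speed limit or range.

ROBOT

A 6-joint arm with a two-finger parallel gripper is mounted at the origin on a cart in front of the work surface, level with it; the furniture and walls round the work are solid. World frame = base frame: x ahead of the robot, y to its left, z up, the work surface at z = 0. Lengths are in m, angles in rad, forces in N, time in s.
With the tool pointing down it reaches from about 0.35 to 0.925 m from the base axis. Payload 6.4 kg.
Tool frame: the origin (TCP) lies midway between the tips of the shut fingers; the grasp point (between the pads) lies ctrl.tcp_to_grasp behind it (ctrl.tcp_to_grasp is the distance from the TCP to the grasp point, in m); z points along the fingers, x is the direction in which the jaws open and shut, and the axes are right-handed (so a half turn about z gives the same grasp; the last joint's range is limited). The gripper opens to 94 mm and grips with 3 to 60 N. Pads are 16 mm wide; open, the fingers measure 119 mm over their backs; the gripper's body (75 mm by 177 mm) begins 78 mm behind the grasp point.
Start: joints at [-1.485, 0.245, 1.558, -0, 1.339, -0.174], TCP at [0.167, -0.628, 0.205] pointing down, gripper open.
Joint ranges: [-3.13, 3.13], [-1.02, 2.26], [0.13, 2.54], [-0.95, 4.09], [0.21, 2.88], [-2.74, 2.74]. Speed limits (rad/s): [2.57, 2.57, 3.14, 3.14, 3.14, 3.14].

INTERFACE

Orientations are given as a 3x3 rotation matrix whose columns are the frame's x, y, z axes.
In Python, from plant import ctrl gives the robot as it stands.
- The arm moves only by the tool jog_arm, never from a script. Its argument "increments" is a list that holds one entry, the list of rows, each a list of 5 numbers: the gripper command: -1 is fully open, 1 is shut, values between are in proportion, then the shift along the tool's x, y, z in mm, then the turn about the tool's z in degrees. A call has 1 to 10 rows; each row shifts and turns the commanded pose from where the row before left it, along the tool's axes as they then stand; what a row does not reach is not made up. A row lasts 1/12 s, in which the tool goes at most 41.7 mm and 7.16 degrees, less where a joint would pass 70% of its speed; a pose out of reach is approached as far as the arm can. A call with a gripper value outside its range is refused whole. The fingers move at their own pace and stop on an object; "grip_force" is the grip in N (left out, the last holds). Time passes only in rows, so rows that do not move let the fingers close. It gives the time, the measured TCP pose, the force and the opening at its end, in the units of the state.
- ctrl.state(): the state, without advancing time (a new reading comes with each control period).
- ctrl.snapshot(name): name is "scene" or "top" or "wrist"; returns a dict with "img" (480x640x3 uint8, red, green, blue), "mtx" (3x3 intrinsics, pixels), "rvec" (rotation vector, rad) and "tvec" (3), from world to camera coordinates, as OpenCV has them. Camera axes: x right, y down, z forward; pixel columns grow to the right and rows downward; lengths in m; the calibration is good to about 2 mm. A picture is of the moment at which its call begins. There is no depth.
- ctrl.sign_off(): hands the job in, once; it reports no verdict.
Trained networks look in a picture, given as the dict that the camera call returned (one of the last four; its "shot" number tells which), for a name from the list of things; names that differ only in an ending like _2 or _b are one class to them, and where a whole thing is asked for, a point or a joint stands for the part that bears it (a point fixed in the world has none). Each returns a list of dicts, best first, with "p" (0 to 1); they miss things now and then, are a little off and sometimes report something else, mostly with a low value. They report only what shows in the picture. A call takes as long as a camera call. They do not tell look-alikes from the thing itself.
- ctrl.spot_in(picture, thing): "position" ([x, y, z] in m, in world coordinates, good to about 4 mm: the middle of the surface that is visible of it).
The state is a dict: "t": time; "q": joint angles; "joint_vel": joint speeds; "effort": joint torques, N m; "tcp_pos": TCP position; "tool_rot": TCP orientation; "force": force on the tool from outside, world axes, zero at the start; "wrist_torque": the same for the moment, N m; "finger_gap": finger opening in m.
Only numpy, scipy, OpenCV 4.12 (cv2) and the standard library are available. Lean on these libraries where they do the work, as an engineer would, in place of code of your own. Each camera call takes 0.05 s, during which the arm holds its last target. There are 200 camera calls.

## Working session

There is one attempt and no reset: what is moved stays moved. The work goes in short steps, Python scripts to look and compute and a tool call to move; the robot and the scene stay as the last step left them, time stands still between calls to the robot, and variables do not carry over. Pictures are saved under pics/ and viewed, about 8 in all and at most 12, crops included, and the job is handed in when it is done.

Besides the shell and the picture viewer there is one more tool, called as name(argument=value, ...), one argument or row to a line, values as JSON. jog_arm: Moves the arm, as the interface text tells. Its arguments: {"type":"object","properties":{"increments":{"type":"array"},"grip_force":{"type":"number"}},"required":["increments"]}

```bash
mkdir -p pics; ls; cat > h.py <<'E'
import numpy as np, cv2
from plant import ctrl
def shot(n,name):
    s=ctrl.snapshot(n); cv2.imwrite(f'pics/{name}.png',s['img'][:,:,::-1]); return s
def px(s,P):
    return cv2.projectPoints(np.array(P,float).reshape(-1,3),s['rvec'],s['tvec'],s['mtx'],None)[0].reshape(-1,2)
E
python3 - <<'E'
from h import *
np.set_printoptions(precision=4,suppress=True)
for n in ['scene','top']:
    s=shot(n,n+'0')
    print(n,s['mtx'][0,0],-cv2.Rodrigues(s['rvec'])[0].T@np.ravel(s['tvec']))
    for t in ['stopper_small','stopper_medium','stopper_medium_grip','stopper_large','flask','flask_mouth','bin','beaker','wash_bottle','reagent_bottle','tile']:
        for d in ctrl.spot_in(s,t)[:3]: print(t,round(d['p'],2),np.array(d['position']),px(s,d['position'])[0].round())
st=ctrl.state();print(st,ctrl.tcp_to_grasp)
E
```

```text
pics
scene 509.4124603557721 [0.13   0.0251 0.9775]
stopper_small 0.8 [0.5041 0.1995 0.0919] [357. 324.]
stopper_small 0.56 [0.4008 0.4909 0.0406] [209. 301.]
stopper_medium 0.72 [0.5178 0.2679 0.1102] [331. 296.]
stopper_medium 0.67 [0.4931 0.1209 0.1076] [392. 347.]
stopper_medium_grip 0.56 [0.4878 0.1221 0.1068] [390. 349.]
stopper_large 0.98 [0.5191 0.2678 0.1088] [331. 296.]
flask 0.92 [0.416  0.6384 0.0598] [159. 258.]
flask 0.9 [0.4052 0.3116 0.0717] [279. 339.]
flask_mouth 0.85 [0.413  0.6365 0.0648] [158. 258.]
flask_mouth 0.65 [0.4047 0.3094 0.0723] [280. 339.]
bin 0.56 [0.5336 0.1813 0.1101] [374. 313.]
beaker 0.8 [0.4    0.4932 0.0418] [208. 301.]
beaker 0.51 [0.4985 0.1961 0.0929] [357. 327.]
wash_bottle 0.69 [0.8054 0.0469 0.0957] [497. 249.]
reagent_bottle 0.63 [0.4812 0.5054 0.0844] [225. 259.]
tile 0.86 [0.3839 0.3131 0.004 ] [275. 360.]
top 484.20260393377225 [0.3757 0.3383 1.3454]
stopper_small 0.69 [0.5044 0.1992 0.0955] [385. 279.]
stopper_medium 0.56 [0.4904 0.1333 0.1111] [412. 284.]
stopper_medium_grip 0.62 [0.4911 0.1379 0.1042] [409. 284.]
stopper_large 0.76
[... 361 characters left out ...]
63.]
beaker 0.79 [0.3962 0.4928 0.0081] [275. 323.]
wash_bottle 0.55 [0.8132 0.0556 0.1062] [435. 163.]
reagent_bottle 0.61 [0.4968 0.5161 0.0911] [263. 283.]
{'t': 1.2, 'q': array([-1.4851,  0.2451,  1.5578, -0.    ,  1.3387, -0.1741]), 'joint_vel': array([-0.0012,  0.0009, -0.0017, -0.0021, -0.0022, -0.001 ]), 'effort': array([  0.0002, -41.5824, -31.4878,   0.0686,   0.029 ,  -0.    ]), 'tcp_pos': array([ 0.167 , -0.6282,  0.2055]), 'tool_rot': array([[ 0.2569, -0.9664,  0.    ],
       [-0.9664, -0.2569, -0.    ],
       [ 0.    ,  0.    , -1.    ]]), 'force': array([-0.9674, -0.8876, -0.1475]), 'wrist_torque': array([-0.0095, -0.0246, -0.0189]), 'finger_gap': 0.09394424218482997} 0.0188
```

View pics/scene0.png

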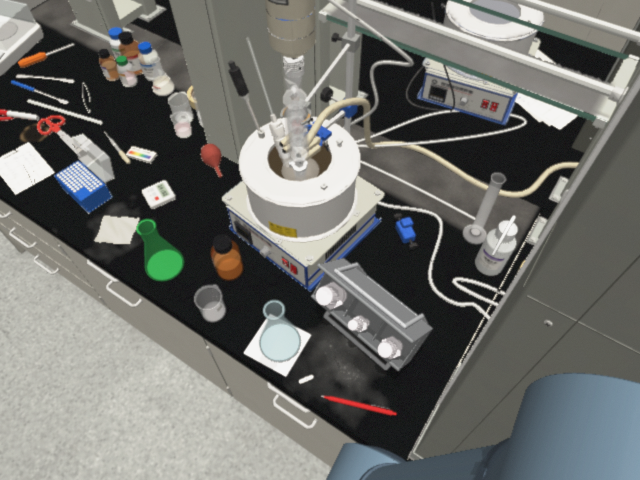

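```bash
python3 - <<'E'
import cv2
a=cv2.imread('pics/scene0.png')[240:400,250:450]; b=cv2.imread('pics/top0.png')[220:340,290:450]
cv2.imwrite('pics/crop0.png',cv2.vconcat([cv2.resize(a,(700,560),interpolation=3)]))
cv2.imwrite('pics/crop1.png',cv2.resize(b,(800,600),interpolation=3))
E
```

```text
(no output)
```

View pics/crop0.png

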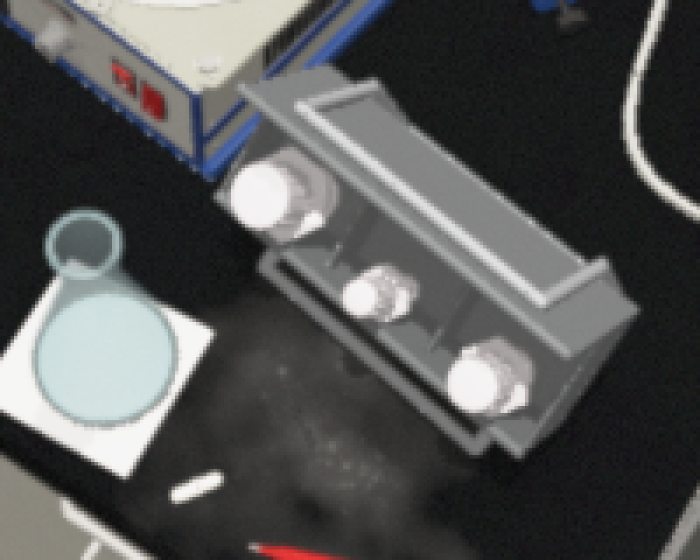

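View pics/crop1.png

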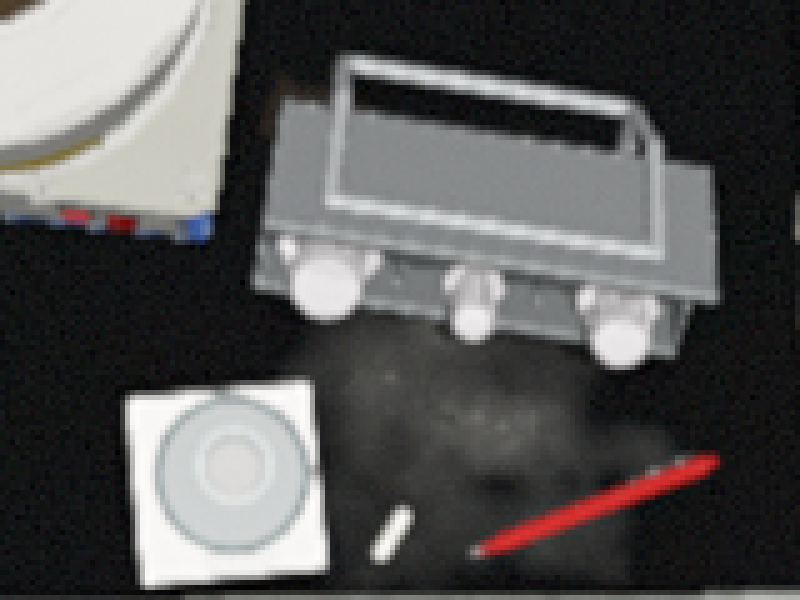

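Scene: green look-alike flask at (163,250), ignored; the clear flask stands on the white tile at (280,335). The bin's stoppers in the scene picture are large (331,296), small (357,324) and medium (388,349). The right-hand one fits by size: its grip is between the other two, and the crop confirms it. Next I'll triangulate the grip end and the mouth.

```bash
cat >> h.py <<'E'
def ray(s,p):
    R=cv2.Rodrigues(np.array(s['rvec']))[0]; c=-R.T@np.ravel(s['tvec'])
    d=R.T@np.linalg.inv(s['mtx'])@np.array([p[0],p[1],1.]); return c,d/np.linalg.norm(d)
def atz(s,p,z):
    c,d=ray(s,p); return c+d*(z-c[2])/d[2]
def tri(obs):
    A=np.zeros((3,3));b=np.zeros(3)
    for s,p in obs:
        c,d=ray(s,p);M=np.eye(3)-np.outer(d,d);A+=M;b+=M@c
    X=np.linalg.solve(A,b);return X,[float(np.linalg.norm(px(s,X)[0]-p)) for s,p in obs]
E
python3 - <<'E'
from h import *
import pickle
np.set_printoptions(precision=4,suppress=True)
S=ctrl.snapshot('scene');T=ctrl.snapshot('top')
pickle.dump((S,T),open('st.pkl','wb'))
sc=lambda x,y:np.array([250+x/3.5-.3,240+y/3.5-.3]); tc=lambda x,y:np.array([290+x/5-.4,220+y/5-.4])
for n,a,b in [('med end',sc(470,390),tc(618,345)),('small end',sc(361,300),tc(472,325)),('large end',sc(262,197),tc(325,292)),('mouth',sc(84,245),tc(233,463)),
  ('edgeL',sc(240,88),tc(262,228)),('edgeR',sc(570,355),tc(718,298))]:
    print(n,*tri([(S,a),(T,b)]))
print('frontwall top L/R z.07',atz(T,tc(252,290),.0696),atz(T,tc(672,354),.0696))
print('tile centre',np.mean([atz(T,tc(x,y),.006) for x,y in[(125,397),(313,380),(328,570),(143,587)]],0))
print('base disc',atz(T,tc(233,472),.02), 'mouth z.15',atz(T,tc(233,463),.15),atz(S,sc(84,245),.15))
E
```

```text
med end [0.478  0.1291 0.109 ] [0.2649428587218797, 0.18611719708267666]
small end [0.4895 0.2027 0.1083] [0.6763727971404545, 0.4898741014877028]
large end [0.5065 0.2775 0.1189] [1.047482622118866, 0.7820016093566602]
mouth [0.4187 0.3266 0.1549] [0.2517363822672303, 0.18481972775037026]
edgeL [0.5337 0.3099 0.1657] [1.2795514691568275, 0.9716206386919151]
edgeR [0.495  0.0903 0.1715] [0.1697381516405606, 0.1170863620355687]
frontwall top L/R z.07 [0.5117 0.3151 0.0696] [0.4759 0.0946 0.0696]
tile centre [0.413  0.3288 0.006 ]
base disc [0.4183 0.3257 0.02  ] mouth z.15 [0.4185 0.3269 0.15  ] [0.4207 0.3281 0.15  ]
```

```bash
python3 - <<'E'
from h import *
import pickle
np.set_printoptions(precision=4,suppress=True)
S,T=pickle.load(open('st.pkl','rb'))
sc=lambda x,y:np.array([250+x/3.5-.3,240+y/3.5-.3]); tc=lambda x,y:np.array([290+x/5-.4,220+y/5-.4])
print('rod',tri([(S,sc(545,300)),(T,tc(660,252))]),tri([(S,sc(302,105)),(T,tc(330,203))]))
for p in [(415,460),(470,370),(540,250),(250,400)]: print(p,atz(S,p,0))
print('post corner base',atz(S,(480,340),0))
print('edge in scene of bench', atz(T,(300,340),0))
E
```

```text
rod (array([0.5191, 0.1153, 0.1601]), [0.19345316370258467, 0.13612934224080353]) (array([0.5454, 0.2768, 0.1627]), [0.6995044168166669, 0.5272089096356726])
(415, 460) [ 0.3736 -0.0069  0.    ]
(470, 370) [ 0.5815 -0.0191  0.    ]
(540, 250) [ 0.9292 -0.0334  0.    ]
(250, 400) [0.2944 0.3066 0.    ]
post corner base [ 0.651  -0.0095  0.    ]
edge in scene of bench [0.35   0.4248 0.    ]
```

View pics/top0.png

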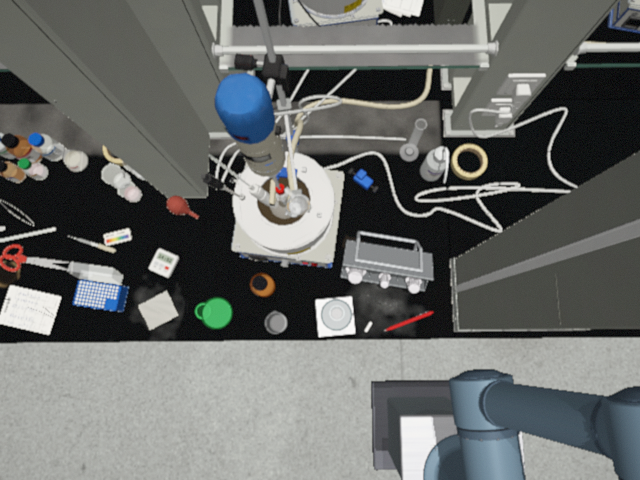

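The bin's rod frame is level with its edge (about 0.16 m). There's a tall panel on the right at y≈-0.01, with its front at x≈0.36, so the arm has to go round it, high and close to the base. First I lift, turn the jaws to the bin's row direction and go left.

jog_arm(
  increments=[
    [[-1,0,0,-38,6.2],[-1,0,0,-38,6.2],[-1,0,0,-38,6.2],[-1,0,0,-38,6.1],[-1,-33,6,0,0],[-1,-33,6,0,0],[-1,-33,6,0,0],[-1,-33,6,0,0],[-1,-33,6,0,0],[-1,-33,6,0,0]],
  ],
)

```text
t: 2.13
tcp_pos: [0.1652, -0.4253, 0.3573]
tool_rot: [[-0.171, -0.985, 0.0], [-0.985, 0.171, -0.0], [0.0, -0.0, -1.0]]
force: [-0.6, 0.1, 0.9]
finger_gap: 0.0939
```

```bash
cat >> h.py <<'E'
def tomm(d,R):  # world shift (m) -> tool mm
    return (np.array(R).T@np.array(d)*1000).round(1)
E
python3 - <<'E'
from h import *
np.set_printoptions(precision=4,suppress=True)
st=ctrl.state();q=st['q'];p=st['tcp_pos'];print(st['t'],q,p,st['tool_rot'],np.hypot(p[0],p[1]))
# r = a + L1 s2 + L2 s23 ; z = h + L1 c2 + L2 c23, two poses (a=0)
qs=[([-1.4851,.2451,1.5578],[.167,-.6282,.2055]),(q,p)]
A=[];b=[]
for k,(Q,P) in enumerate(qs):
    s=Q[1]+Q[2]
    A+=[[np.sin(Q[1]),np.sin(s),0],[np.cos(Q[1]),np.cos(s),1]];b+=[np.hypot(P[0],P[1]),P[2]]
x,res,_,_=np.linalg.lstsq(np.array(A),np.array(b),rcond=None);print('L1,L2,h',x,res)
L1,L2,h=x
for z in (.2,.3,.4,.5):
  for r in (.24,.28,.32,.36):
    w=np.hypot(r,z-h);c=(w*w-L1*L1-L2*L2)/2/L1/L2
    if abs(c)<=1:
      q3=np.arccos(c);q2=np.arctan2(r,z-h)-np.arctan2(L2*np.sin(q3),L1+L2*np.cos(q3));print(z,r,q2,q3,np.pi-q2-q3)
E
```

```text
2.1333 [-1.4497 -0.3134  1.8304  0.      1.6246  0.2925] [ 0.1652 -0.4253  0.3573] [[-0.1706 -0.9853  0.    ]
 [-0.9853  0.1706 -0.    ]
 [ 0.     -0.     -1.    ]] 0.4562500810547425
L1,L2,h [ 0.3782  0.5734 -0.0314] [0.]
0.2 0.24 -1.0672113941029515 2.552585864518219 1.6562181831745257
0.2 0.28 -0.8875179273255254 2.4711359560513593 1.5579746248639594
0.2 0.32 -0.7258362390857225 2.386496194080825 1.4809326985946907
0.2 0.36 -0.5791719343720055 2.2989534254543105 1.4218111625074883
0.3 0.24 -1.0030249273929894 2.3486018861312905 1.7960156948514916
0.3 0.28 -0.8615291746827748 2.283342792312986 1.719779035959582
0.3 0.32 -0.7266742505864497 2.212336693158496 1.655930211017747
0.3 0.36 -0.5983719945899055 2.1361565680951533 1.6038080800845456
0.4 0.24 -0.9070827746725885 2.1244893291371003 1.924186099125281
0.4 0.28 -0.791064006461976 2.0690328084222043 1.8636238516295651
0.4 0.32 -0.6767379685875994 2.0070473830632385 1.8112832391141542
0.4 0.36 -0.5644868672610425 1.9388867252610034 1.7671927955898323
0.5 0.24 -0.7891654919778339 1.8795126974070386 2.0512454481605884
0.5 0.28 -0.6902203779330836 1.829555333199891 2.0022576983229854
0.5 0.32 -0.5905613008376662 1.7727141168918785 1.9594398375355806
0.5 0.36 -0.49049526723089676 1.7090748849998951 1.9230130358207946
```

```bash
python3 - <<'E'
from h import *
import pickle
np.set_printoptions(precision=4,suppress=True)
S,_=pickle.load(open('st.pkl','rb'))
T=shot('top','top1')
for p in [(452,258),(460,330),(455,332)]: print(p,atz(T,p,0))
print('origin px',px(T,[0,0,0]),px(T,[0,0,.3]))
d=.113
qs=[([-1.4851,.2451,1.5578],[.167,-.6282,.2055]),([-1.4497,-.3134,1.8304],[.1652,-.4253,.3573])]
A=[];b=[]
for Q,P in qs:
    print(np.arctan2(P[1],P[0])-Q[0], np.hypot(*P[:2])*np.sin(np.arctan2(P[1],P[0])-Q[0]))
    s=Q[1]+Q[2]
    A+=[[np.sin(Q[1]),np.sin(s),0],[np.cos(Q[1]),np.cos(s),1]];b+=[np.sqrt(P[0]**2+P[1]**2-d*d),P[2]]
x=np.linalg.lstsq(np.array(A),np.array(b),rcond=None);print(x[:2])
L1,L2,h=x[0]
for r,z in [(.278,.4),(.484,.1),(.484,.3),(.515,.2)]:
    w=np.hypot(r,z-h);q3=np.arccos((w*w-L1*L1-L2*L2)/2/L1/L2);q2=np.arctan2(r,z-h)-np.arctan2(L2*np.sin(q3),L1+L2*np.cos(q3));print(r,z,q2,q3,np.pi-q2-q3,'elbow above wrist',-L2*np.cos(q2+q3),'elbow r',L1*np.sin(q2))
E
```

```text
(452, 258) [ 0.5713 -0.0013  0.    ]
(460, 330) [ 0.3725 -0.0122  0.    ]
(455, 332) [0.3673 0.0017 0.    ]
origin px [[463.642  476.3519]] [[504.1932 521.31  ]]
0.1741330990970722 0.11261859825100323
0.24939776736787111 0.11261372086809573
(array([ 0.3854,  0.5616, -0.0394]), array([0.]))
0.278 0.4 -0.745673771992945 2.034585712072982 1.8526807135097565 elbow above wrist -0.15623018931207322 elbow r -0.2614770147987697
0.484 0.1 -0.054948444779626904 2.078048134320781 1.118492964048639 elbow above wrist 0.24545975739115866 elbow r -0.02116614004716478
0.484 0.3 -0.19937181521512837 1.8386052096490806 1.502359259155841 elbow above wrist 0.03840723085271095 elbow r -0.076328659062612
0.515 0.2 -0.07164833349828914 1.903670148241387 1.3095708388466953 elbow above wrist 0.14505264345895097 elbow r -0.027589211258617553
```

View pics/top1.png

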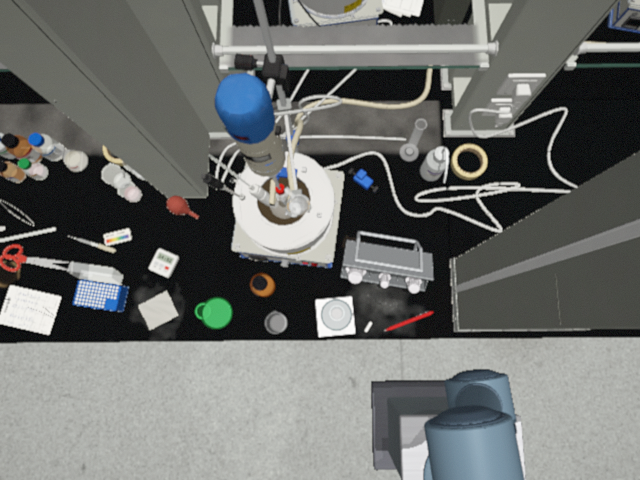

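jog_arm(
  increments=[
    [[-1,-36,-6,-5,0],[-1,-36,-6,-5,0],[-1,-36,-6,-5,0],[-1,-36,-6,-5,0],[-1,-36,-6,-5,0],[-1,-36,-6,-5,0],[-1,-36,-6,-5,0],[-1,-36,-6,-5,0],[-1,-30,3,0,0],[-1,-30,3,0,0]],
  ],
)

```text
t: 3.02
tcp_pos: [0.2659, -0.0897, 0.398]
tool_rot: [[-0.17, -0.985, 0.001], [-0.985, 0.17, -0.001], [0.001, -0.001, -1.0]]
force: [0.2, 0.6, 1.3]
finger_gap: 0.0942
```

jog_arm(
  increments=[
    [[-1,-31,2,0,0],[-1,-31,2,0,0],[-1,-31,2,0,0],[-1,-31,2,0,0],[-1,-31,2,0,0],[-1,-31,2,0,0],[-1,-31,2,0,0],[-1,-5,-30,20,0],[-1,-5,-30,20,0],[-1,-5,-30,20,0]],
  ],
)

```text
t: 3.85
tcp_pos: [0.3814, 0.1257, 0.3373]
tool_rot: [[-0.167, -0.986, 0.002], [-0.986, 0.167, -0.0], [-0.0, -0.002, -1.0]]
force: [0.0, 0.7, 0.4]
finger_gap: 0.094
```

```bash
python3 - <<'E'
from h import *
np.set_printoptions(precision=4,suppress=True)
W=shot('wrist','w1');st=ctrl.state();print(st['tcp_pos'],st['q'],st['force'])
print(-cv2.Rodrigues(W['rvec'])[0].T@np.ravel(W['tvec']),px(W,[[.478,.129,.109],[.4865,.1275,.098],[.4187,.3266,.15]]))
for t in ['stopper_medium_grip','stopper_medium']:
    for d in ctrl.spot_in(W,t)[:2]: print(t,round(d['p'],2),np.array(d['position']),px(W,d['position'])[0].round())
E
```

```text
[0.383  0.1247 0.3308] [ 0.0315 -0.449   1.9753 -0.0002  1.6231  1.7728] [ 0.3924 -1.087  -2.6537]
[0.4554 0.1122 0.5168] [[295.4121  96.6508]
 [295.9436  87.4665]
 [ 81.748  204.8226]]
stopper_medium_grip 0.86 [0.4904 0.1283 0.1121] [293.  82.]
stopper_medium_grip 0.67 [0.517  0.2665 0.1124] [135.  78.]
stopper_medium 0.76 [0.4878 0.1291 0.1068] [293.  86.]
```

View pics/w1.png

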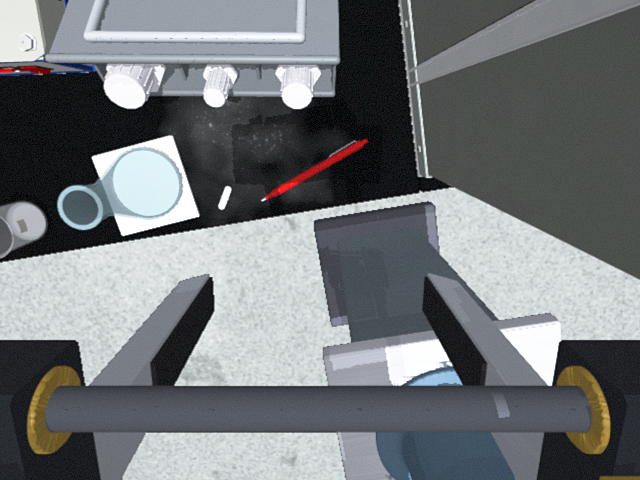

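jog_arm(
  increments=[
    [[0,-5,-25,25,0],[0,-5,-25,25,0],[0,-5,-25,25,0],[0,-5,-25,25,0],[0,0,0,22,0],[0,0,0,22,0],[0,0,0,22,0],[0,0,0,22,0],[0,0,0,18,0],[0,0,0,0,0]],
  ],
)

```text
t: 4.83
tcp_pos: [0.4801, 0.1269, 0.1295]
tool_rot: [[-0.171, -0.985, -0.004], [-0.985, 0.171, -0.0], [0.001, 0.004, -1.0]]
force: [-0.6, 0.6, 0.3]
finger_gap: 0.0469
```

```bash
python3 - <<'E'
from h import *
np.set_printoptions(precision=4,suppress=True)
W=shot('wrist','w2');T=shot('top','top2');st=ctrl.state();print(st['t'],st['tcp_pos'],st['force'],st['finger_gap'])
a=cv2.resize(T['img'][220:330,320:450,::-1],(520,440),interpolation=3);b=cv2.resize(W['img'][:,:,::-1],(587,440))[:, :280] if 0 else W['img'][:,:,::-1][:440,120:520]
cv2.imwrite('pics/c2.png',cv2.resize(cv2.hconcat([a,b]),(800,383)))
E
```

```text
4.9333 [0.4827 0.127  0.133 ] [ 0.6835 -0.3975 -0.0103] 0.04692382558544007
```

View pics/c2.png

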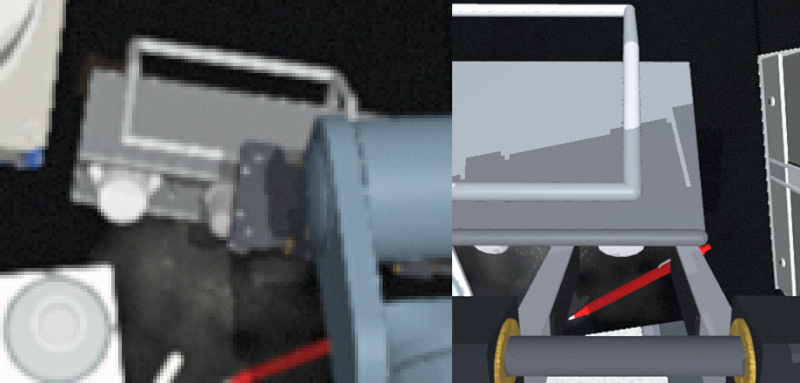

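jog_arm(
  increments=[
    [[0,0,-2,13,0],[0,0,0,13,0],[0,0,0,13,0],[0,0,0,9,0],[0,0,0,3,0],[0,0,0,0,0]],
  ],
)

```text
t: 5.43
tcp_pos: [0.4847, 0.1267, 0.0811]
tool_rot: [[-0.171, -0.985, 0.001], [-0.985, 0.171, 0.0], [-0.0, -0.001, -1.0]]
force: [0.4, -0.3, -0.3]
finger_gap: 0.0469
```

jog_arm(
  increments=[
    [[0.6,0,0,0,0],[0.6,0,0,0,0],[0.6,0,0,0,0],[0.6,0,0,0,0],[0.6,0,0,0,0]],
  ],
  grip_force=10,
)

```text
t: 5.85
tcp_pos: [0.4849, 0.1268, 0.0812]
tool_rot: [[-0.17, -0.985, 0.001], [-0.985, 0.17, 0.0], [-0.0, -0.001, -1.0]]
force: [0.5, 0.5, 2.7]
finger_gap: 0.0275
```

jog_arm(
  increments=[
    [[0.6,0,4,-5,0],[0.6,0,7,-8,0],[0.6,0,8,-10,0],[0.6,0,8,-10,0],[0.6,0,8,-10,0],[0.6,0,8,-10,0],[0.6,0,8,-10,0],[0.6,0,8,-10,0],[0.6,0,5,-5,0],[0.6,0,0,0,0]],
  ],
)

```text
t: 6.68
tcp_pos: [0.4211, 0.1379, 0.1595]
tool_rot: [[-0.17, -0.985, 0.002], [-0.985, 0.17, 0.0], [-0.001, -0.002, -1.0]]
force: [0.4, -1.3, -0.4]
finger_gap: 0.0278
```

```bash
python3 - <<'E'
from h import *
np.set_printoptions(precision=4,suppress=True)
W=shot('wrist','w3');T=shot('scene','s3');st=ctrl.state();print(st['t'],st['tcp_pos'],st['force'],st['finger_gap'])
g=st['tcp_pos']+np.array([0,0,.0188]);p=px(T,g)[0];print(p)
x,y=map(int,p);a=T['img'][max(y-60,0):y+60,x-60:x+60,::-1]
cv2.imwrite('pics/c3.png',cv2.hconcat([cv2.resize(a,(400,400),interpolation=3),W['img'][:,:,::-1][80:480,120:520]]))
E
```

```text
6.7833 [0.4211 0.1377 0.1583] [ 0.0943  1.0494 -0.6636] 0.027470309534412582
[365.8476 360.0946]
```

View pics/c3.png

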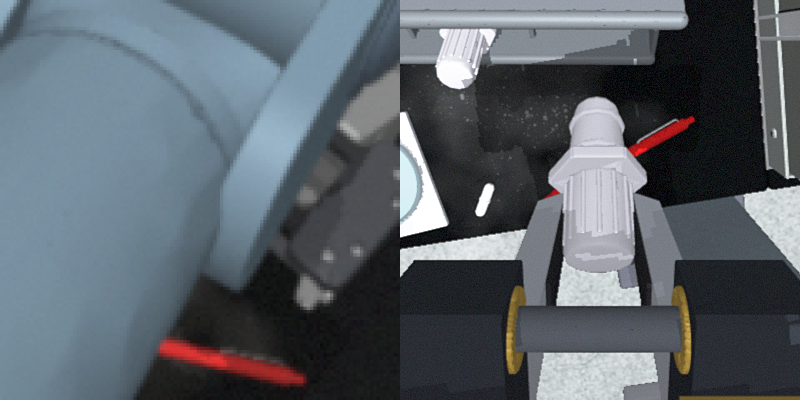

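```bash
cat >> h.py <<'E'
def model(st,th,up=.070):
    R=np.array(st['tool_rot']);f=R[:,1];z=-R[:,2];a=np.sin(th)*f+np.cos(th)*z
    g=np.array(st['tcp_pos'])+.0188*z
    return g+np.array([[-up],[-up+.038],[-up+.08]])*a   # tip, seat, end
def tilts(W,st,ths=(50,45,40,35,30,25,20,15,10,5,0,-5)):
    for d in ths: print(d,px(W,model(st,np.radians(d))).round().astype(int).tolist())
E
python3 - <<'E'
from h import *
W=ctrl.snapshot('wrist');tilts(W,ctrl.state())
E
```

```text
50 [[316, 166], [316, 238], [316, 335]]
45 [[316, 173], [316, 241], [316, 334]]
40 [[316, 181], [316, 245], [316, 333]]
35 [[316, 190], [316, 248], [316, 332]]
30 [[316, 198], [316, 252], [316, 331]]
25 [[316, 208], [316, 256], [316, 330]]
20 [[316, 217], [316, 261], [316, 328]]
15 [[316, 226], [316, 266], [316, 327]]
10 [[316, 236], [316, 271], [316, 325]]
5 [[316, 246], [316, 276], [316, 323]]
0 [[316, 257], [316, 281], [316, 321]]
-5 [[316, 267], [316, 287], [316, 319]]
```

jog_arm(
  increments=[
    [[0.6,0,0,0,0],[0.6,0,0,0,0],[0.6,0,0,0,0],[0.6,0,0,0,0]],
  ],
  grip_force=3,
)

```text
t: 7.17
tcp_pos: [0.4212, 0.1376, 0.1581]
tool_rot: [[-0.171, -0.985, -0.001], [-0.985, 0.171, -0.0], [0.0, 0.001, -1.0]]
force: [0.2, 0.9, -0.7]
finger_gap: 0.0279
```

```bash
python3 - <<'E'
from h import *
W=shot('wrist','w4');a=cv2.imread('pics/w3.png');b=W['img'][:,:,::-1]
st=ctrl.state();print(st['t'],st['finger_gap'],st['tcp_pos'])
print(np.abs(a.astype(int)-b)[150:360,240:400].max(2).__gt__(40).sum())
# white column profile along stopper centre line
for im in (a,b): 
    g=im[150:400,322].mean(1); print([int(v) for v in g[::10]])
E
```

```text
7.2167 0.02792593562408924 [0.42122884 0.13761482 0.15820677]
170
[20, 15, 19, 204, 216, 204, 206, 205, 211, 195, 208, 209, 208, 212, 214, 197, 193, 178, 168, 162, 155, 216, 197, 205, 71]
[21, 24, 5, 205, 212, 203, 207, 202, 212, 192, 208, 211, 211, 211, 191, 182, 193, 185, 172, 166, 163, 217, 195, 206, 68]
```

The stopper is held at a tilt of about 38° (plug tip at wrist pixel (320,177)), and it doesn't swing at 3 N. The tool can't tilt, so I'll nudge the plug against the bin's fixed upper edge to pivot it upright in the pads.

jog_arm(
  increments=[
    [[0.6,0,0,-16,0],[0.6,0,0,-15,0],[0.6,0,-12,0,0],[0.6,0,-10,0,0],[0.6,0,-7,0,0],[0.6,0,-6,0,0],[0.6,0,-6,0,0],[0.6,0,-6,0,0],[0.6,0,0,0,0]],
  ],
  grip_force=4,
)

```text
t: 7.97
tcp_pos: [0.4672, 0.1296, 0.1886]
tool_rot: [[-0.17, -0.985, -0.003], [-0.985, 0.17, -0.0], [0.001, 0.003, -1.0]]
force: [-0.1, -0.2, -0.8]
finger_gap: 0.028
```

```bash
python3 - <<'E'
from h import *
W=shot('wrist','w5');st=ctrl.state();print(st['t'],st['tcp_pos'],st['force'],st['finger_gap'])
b=W['img'];tilts(W,st,(40,30,20,10,0))
cv2.imwrite('pics/c5.png',b[60:460,120:520,::-1])
E
```

```text
8.0167 [0.46726372 0.12956282 0.18846866] [-1.58405475  0.07979678 -0.95505986] 0.02811817122800873
40 [[316, 181], [316, 244], [316, 333]]
30 [[316, 198], [316, 252], [316, 331]]
20 [[316, 217], [316, 261], [316, 329]]
10 [[316, 236], [316, 271], [316, 325]]
0 [[316, 256], [316, 281], [316, 321]]
```

View pics/c5.png

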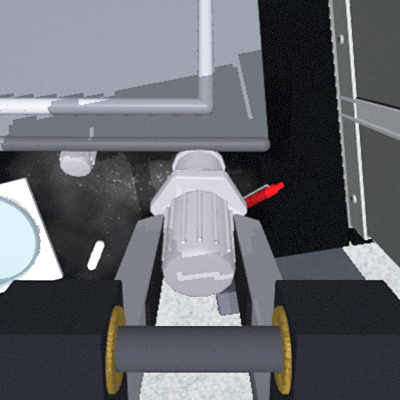

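Pivoting works: the plug tip is at the bin lip (crop (198,152)) and the tilt is down to about 20°. I'll continue the push.

jog_arm(
  increments=[
    [[0.6,0,-5,0,0],[0.6,0,-5,0,0],[0.6,0,-5,0,0],[0.6,0,-4,0,0],[0.6,0,-2,0,0],[0.6,0,0,0,0]],
  ],
)

```text
t: 8.52
tcp_pos: [0.4898, 0.1264, 0.1931]
tool_rot: [[-0.17, -0.985, 0.004], [-0.985, 0.17, 0.0], [-0.001, -0.004, -1.0]]
force: [-1.6, 0.4, 2.3]
finger_gap: 0.028
```

jog_arm(
  increments=[
    [[0.6,0,8,0,0],[0.6,0,12,0,0],[0.6,0,20,-10,0],[0.6,0,20,-10,0],[0.6,0,10,0,0],[0.6,0,0,0,0]],
  ],
  grip_force=12,
)

```text
t: 9.02
tcp_pos: [0.4181, 0.1383, 0.2091]
tool_rot: [[-0.17, -0.986, 0.001], [-0.986, 0.17, 0.0], [-0.0, -0.001, -1.0]]
force: [-0.5, 0.4, -0.7]
finger_gap: 0.0275
```

```bash
python3 - <<'E'
from h import *
W=shot('wrist','w6');st=ctrl.state();print(st['t'],st['tcp_pos'],st['force'],st['finger_gap'])
b=W['img'];tilts(W,st,(20,15,10,5,0,-5))
# seat hex visible: print
cv2.imwrite('pics/c6.png',cv2.resize(b[160:400,200:440,::-1],(600,600),interpolation=3))
E
```

```text
9.0667 [0.41887317 0.13808786 0.2089492 ] [ 0.49029973  0.38522212 -1.46824979] 0.027484247345252084
20 [[316, 215], [316, 259], [316, 327]]
15 [[316, 225], [316, 264], [316, 325]]
10 [[316, 235], [316, 269], [316, 323]]
5 [[316, 245], [316, 274], [316, 321]]
0 [[316, 255], [316, 280], [316, 319]]
-5 [[316, 266], [316, 285], [316, 317]]
```

View pics/c6.png

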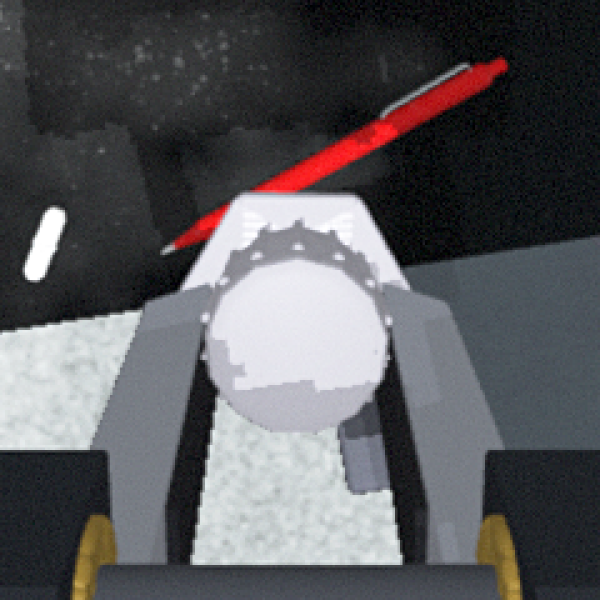

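```bash
python3 - <<'E'
from h import *
from scipy.optimize import least_squares
np.set_printoptions(precision=2,suppress=True)
W=ctrl.snapshot('wrist');st=ctrl.state();print(W['mtx'][0,0],W['mtx'][1,2])
R=np.array(st['tool_rot']);x,f,z=R[:,0],R[:,1],-R[:,2];g=np.array(st['tcp_pos'])+.0188*z
def pts(v):
    th,s,u=v; a=np.sin(th)*f+np.cos(th)*z; n=np.cos(th)*f-np.sin(th)*z
    e=g+s*f+u*a; c=e-.036*a
    return np.array([e-.014*n,e+.014*n,e-.014*x,e+.014*x,c-.019*n-.011*x,c-.019*n+.011*x])
obs=np.array([264.8,332.8]);
def res(v,w=0):
    p=px(W,pts(v)); return np.r_[p[0,1]-264.8,p[1,1]-332.8,p[4,1]-238,(abs(p[2,0]-p[3,0])-72)*.5,(abs(p[4,0]-p[5,0])-48)*.3]
for u0 in (.010,):
    r=least_squares(res,[0,0,u0],x_scale=[.1,.01,.01]);print('fit',np.degrees(r.x[0]),r.x[1:]*1000,r.fun)
for u in (.004,.010,.014):
    r=least_squares(lambda v:res([*v,u]),[0,0],x_scale=[.1,.01]);print(u,np.degrees(r.x[0]),r.x[1]*1000,r.fun)
E
```

```text
429.0048190459753 234.26909956505983
fit -6.9035297628176835 [-5.52  3.72] [-0.25  0.34 -0.1  -0.57 -0.41]
0.004 -6.953310456709315 -5.6041829282864315 [-0.3   0.42 -0.12 -0.51 -0.39]
0.01 -8.07208149039222 -7.206144204025724 [-1.61  2.21 -0.53  0.88  0.03]
0.014 -8.8707973182375 -8.136651704089212 [-2.56  3.46 -0.75  1.86  0.32]
```

jog_arm(
  increments=[
    [[0.6,0,4,-20,0],[0.6,-20,8,-20,0],[0.6,-30,15,-15,0],[0.6,-34,16,-6,0],[0.6,-34,16,0,0],[0.6,-30,16,0,0],[0.6,-22,12,0,0],[0.6,-12,5,0,0],[0.6,-4,0,0,0],[0.6,0,0,0,0]],
  ],
)

```text
t: 9.95
tcp_pos: [0.3607, 0.3374, 0.2695]
tool_rot: [[-0.169, -0.986, -0.001], [-0.986, 0.169, -0.001], [0.001, 0.001, -1.0]]
force: [0.7, -0.1, 0.3]
finger_gap: 0.0275
```

```bash
python3 - <<'E'
from h import *
np.set_printoptions(precision=4,suppress=True)
W=shot('wrist','w7');st=ctrl.state();print(st['t'],st['tcp_pos'],st['force'],st['finger_gap'])
p=px(W,[[.4187,.3266,.156]])[0];print(p)
for d in ctrl.spot_in(W,'flask_mouth')[:2]: print(round(d['p'],2),np.array(d['position']),px(W,d['position'])[0])
cv2.imwrite('pics/c7.png',cv2.resize(W['img'][0:400,80:560,::-1],(720,600),interpolation=3))
E
```

```text
10.0 [0.3609 0.3367 0.2697] [ 0.2293  0.3093 -0.1638] 0.02725504234148678
[317.3778 143.4626]
0.75 [0.4225 0.622  0.0255] [ 22.4695 183.7246]
0.74 [0.4206 0.3279 0.0579] [315.5322 135.0981]
```

View pics/c7.png

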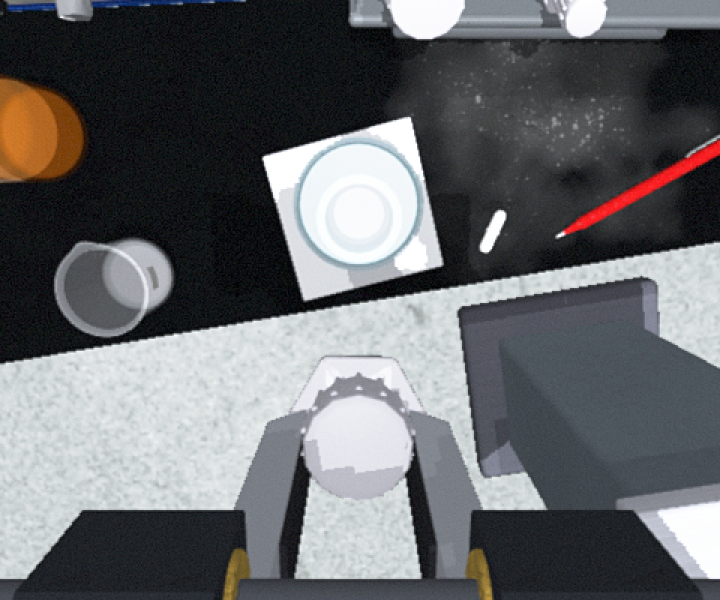

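The rim is at wrist (320,143), where the two-camera triangulation predicts (317,143), so they agree within about 1.5 mm. I'll move over the mouth and lower slowly.

jog_arm(
  increments=[
    [[0.6,0,-14,0,0],[0.6,0,-20,0,0],[0.6,0,-16,0,0],[0.6,0,-9,10,0],[0.6,0,0,16,0],[0.6,0,0,14,0],[0.6,0,0,5,0],[0.6,0,0,0,0]],
  ],
  grip_force=5,
)

```text
t: 10.72
tcp_pos: [0.418, 0.3258, 0.2232]
tool_rot: [[-0.172, -0.985, -0.003], [-0.985, 0.172, -0.002], [0.002, 0.003, -1.0]]
force: [0.8, 0.3, 0.3]
finger_gap: 0.0279
```

```bash
python3 - <<'E'
from h import *
np.set_printoptions(precision=4,suppress=True)
W=shot('wrist','w8');T=shot('top','top8');st=ctrl.state();print(st['t'],st['tcp_pos'],st['force'],st['finger_gap'])
print(px(W,[[.4187,.3262,.156]])[0], px(T,[[.4187,.3266,.156]])[0])
E
```

```text
10.8167 [0.4188 0.3266 0.2256] [-0.1375 -0.3961 -0.6268] 0.02784623886321058
[314.9787 246.9084] [336.3347 312.026 ]
```

jog_arm(
  increments=[
    [[0.6,0,0,5,0],[0.6,0,0,5,0],[0.6,0,0,4,0],[0.6,0,0,4,0],[0.6,0,0,4,0],[0.6,0,0,0,0]],
  ],
)

```text
t: 11.32
tcp_pos: [0.4179, 0.3267, 0.2023]
tool_rot: [[-0.17, -0.985, -0.002], [-0.985, 0.17, -0.001], [0.001, 0.001, -1.0]]
force: [0.5, -0.7, -0.7]
finger_gap: 0.0279
```

jog_arm(
  increments=[
    [[0.6,0,0,3,0],[0.6,0,0,3,0],[0.6,0,0,3,0],[0.6,0,0,3,0],[0.6,0,0,0,0]],
  ],
)

```text
t: 11.73
tcp_pos: [0.4181, 0.3267, 0.1906]
tool_rot: [[-0.17, -0.985, -0.001], [-0.985, 0.17, -0.001], [0.001, 0.001, -1.0]]
force: [-0.1, 0.2, -1.2]
finger_gap: 0.0277
```

jog_arm(
  increments=[
    [[0.6,0,0,2,0],[0.6,0,0,2,0],[0.6,0,0,2,0],[0.6,0,0,1.5,0],[0.6,0,0,0,0]],
  ],
)

```text
t: 12.15
tcp_pos: [0.4183, 0.3268, 0.1835]
tool_rot: [[-0.17, -0.985, -0.001], [-0.985, 0.17, -0.0], [0.0, 0.001, -1.0]]
force: [0.5, -0.2, 0.2]
finger_gap: 0.0278
```

```bash
python3 - <<'E'
from h import *
np.set_printoptions(precision=4,suppress=True)
W=shot('wrist','w9');T=shot('top','top9');S=shot('scene','s9');st=ctrl.state();print(st['t'],st['tcp_pos'],st['force'],st['finger_gap'],st['wrist_torque'])
c=px(S,[[.4187,.3262,.16]])[0].astype(int);print(c)
a=cv2.resize(S['img'][c[1]-55:c[1]+55,c[0]-45:c[0]+45,::-1],(400,489),interpolation=3)
b=cv2.resize(W['img'][140:400,210:422,::-1],(399,489),interpolation=3)
cv2.imwrite('pics/c9.png',cv2.hconcat([a,b]))
E
```

```text
12.3 [0.4185 0.3269 0.184 ] [-0.2691 -0.8555 -1.2642] 0.02770788996498326 [0.0231 0.0225 0.0212]
[273 308]
```

View pics/c9.png

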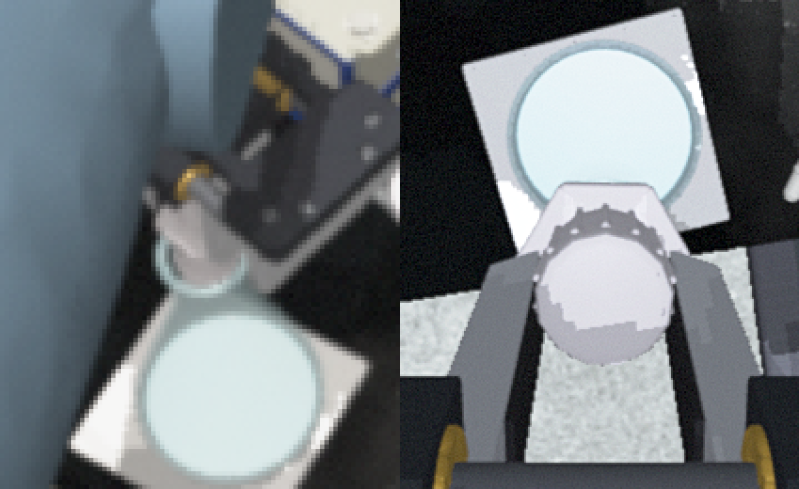

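The right half shows the stopper with its collar above the mouth; the left half shows the plug inside the rim ring at crop (200,265). No contact force yet. All 12 views are used, so from here I go by force and numbers.

jog_arm(
  increments=[
    [[0.6,0,0,1.2,0],[0.6,0,0,1.2,0],[0.6,0,0,1.2,0],[0.6,0,0,0,0]],
  ],
  grip_force=8,
)

```text
t: 12.63
tcp_pos: [0.4183, 0.3268, 0.18]
tool_rot: [[-0.17, -0.985, -0.001], [-0.985, 0.17, -0.0], [0.0, 0.001, -1.0]]
force: [-0.7, 0.3, 0.1]
finger_gap: 0.0273
```

jog_arm(
  increments=[
    [[0.6,0,0,1.2,0],[0.6,0,0,1.2,0],[0.6,0,0,0,0]],
  ],
)

```text
t: 12.88
tcp_pos: [0.4182, 0.3269, 0.1777]
tool_rot: [[-0.17, -0.985, -0.001], [-0.985, 0.17, -0.0], [0.0, 0.001, -1.0]]
force: [-0.3, 1.0, -0.1]
finger_gap: 0.0279
```

jog_arm(
  increments=[
    [[0.6,0,0,1.2,0],[0.6,0,0,1.2,0],[0.6,0,0,0,0]],
  ],
)

```text
t: 13.13
tcp_pos: [0.4182, 0.3269, 0.1753]
tool_rot: [[-0.17, -0.985, -0.001], [-0.985, 0.17, -0.0], [0.0, 0.001, -1.0]]
force: [-1.3, -0.4, -0.5]
finger_gap: 0.0276
```

jog_arm(
  increments=[
    [[0.6,0,0,1.2,0],[0.6,0,0,0,0]],
  ],
)

```text
t: 13.3
tcp_pos: [0.4183, 0.3269, 0.1741]
tool_rot: [[-0.17, -0.985, -0.0], [-0.985, 0.17, -0.0], [0.0, 0.0, -1.0]]
force: [-1.1, 0.9, 1.0]
finger_gap: 0.0276
```

```bash
cat >> h.py <<'E'
def stopper_px(im):
    # rows where column 319 goes bright (collar far edge) and disc bottom edge; widths
    g=cv2.GaussianBlur(im.mean(2).astype(np.float32),(3,3),0); c=g[200:360,310:328].mean(1); d=np.diff(c)
    k=np.argsort(-abs(d))[:6]; return sorted([(int(200+i),int(d[i])) for i in k])
E
python3 - <<'E'
from h import *
W=shot('wrist','w10');st=ctrl.state();print(st['t'],st['tcp_pos'],st['force'])
for n in ('w6','w7','w9','w10'): print(n,stopper_px(cv2.imread(f'pics/{n}.png')))
# glass rim in wrist view predicted
print(px(W,[[.4187,.3262,.156],[.4187+.0195,.3262,.156]]))
a=cv2.imread('pics/w9.png').astype(int);b=cv2.imread('pics/w10.png').astype(int)
print((abs(a-b)[230:350,270:370].max(2)>40).sum())
E
```

```text
13.35 [0.41836997 0.3268983  0.17421676] [-1.58945752 -0.17728725 -1.54260135]
w6 [(236, 37), (237, 44), (238, 34), (251, -28), (263, 25), (264, 24)]
w7 [(200, 47), (201, 59), (202, 45), (235, -28), (238, 38), (263, 28)]
w9 [(236, -29), (238, 28), (250, -25), (251, -27), (264, 26), (265, 23)]
w10 [(236, -32), (238, 29), (250, -23), (251, -28), (263, 21), (264, 26)]
[[317.11582709 276.670501  ]
 [310.11318335 238.95539255]]
523
```

jog_arm(
  increments=[
    [[0.6,0,1.5,0,0],[0.6,0,0,1,0],[0.6,0,0,0,0]],
  ],
)

```text
t: 13.6
tcp_pos: [0.417, 0.3271, 0.1732]
tool_rot: [[-0.17, -0.985, 0.0], [-0.985, 0.17, -0.0], [0.0, -0.0, -1.0]]
force: [-0.1, 0.1, 0.5]
finger_gap: 0.0277
```

jog_arm(
  increments=[
    [[0.6,0,0,1,0],[0.6,0,0,1,0],[0.6,0,0,0,0]],
  ],
)

```text
t: 13.85
tcp_pos: [0.4177, 0.3275, 0.1726]
tool_rot: [[-0.17, -0.985, 0.002], [-0.985, 0.17, 0.001], [-0.001, -0.002, -1.0]]
force: [-1.7, 0.3, 4.7]
finger_gap: 0.0275
```

jog_arm(
  increments=[
    [[0.4,0,0,-1,0],[0.1,0,0,0,0],[-0.3,0,0,0,0],[-0.3,0,0,0,0],[-0.3,0,0,0,0]],
  ],
)

```text
t: 14.27
tcp_pos: [0.4169, 0.3271, 0.1721]
tool_rot: [[-0.17, -0.985, -0.0], [-0.985, 0.17, -0.0], [0.0, 0.0, -1.0]]
force: [0.3, 0.0, 0.2]
finger_gap: 0.0516
```

```bash
cat >> h.py <<'E'
def disc(im,lo=170):
    # brightest top disc: largest ellipse of bright grey pixels near grip
    g=cv2.medianBlur(cv2.cvtColor(im,cv2.COLOR_BGR2GRAY),5)
    c=cv2.HoughCircles(g[180:400,230:420],cv2.HOUGH_GRADIENT,1,20,param1=80,param2=14,minRadius=30,maxRadius=42)
    return None if c is None else [(round(float(a[0]+230),1),round(float(a[1]+180),1),round(float(a[2]),1)) for a in c[0][:3]]
E
python3 - <<'E'
from h import *
W=shot('wrist','w11');st=ctrl.state();print(st['t'],st['tcp_pos'],st['force'],st['finger_gap'])
for n in ('w6','w10','w11'): im=cv2.imread(f'pics/{n}.png');print(n,stopper_px(im),disc(im))
# upright home-5mm prediction for axis at mouth
m=np.array([.4187,.3262,.156+.005]);print('upright end/collar far',px(W,[m+[0,0,.042],m+[0,0,.042]-.014*st['tool_rot'][:,1],m+[0,0,.006]-.019*st['tool_rot'][:,1]]))
E
```

```text
14.3167 [0.41696245 0.32710225 0.17215514] [-1.06823536 -0.21565897  1.25658391] 0.055182155378528344
w6 [(236, 37), (237, 44), (238, 34), (251, -28), (263, 25), (264, 24)] [(319.5, 298.5, 34.8)]
w10 [(236, -32), (238, 29), (250, -23), (251, -28), (263, 21), (264, 26)] [(317.5, 298.5, 35.8), (321.5, 274.5, 39.2), (305.5, 217.5, 34.6)]
w11 [(243, -30), (244, -38), (246, 20), (247, 24), (261, -22), (291, 21)] [(322.5, 321.5, 31.3), (324.5, 211.5, 41.4), (315.5, 302.5, 40.2)]
upright end/collar far [[316.85572421 319.49196361]
 [316.79937787 284.97538947]
 [316.92890397 244.3411909 ]]
```

The stopper settled nearly upright in the neck: disc edge at row 291 against 285 for upright, collar edge 246 against 244. Now I raise, shut the fingers and press on top, slowly.

jog_arm(
  increments=[
    [[-0.5,0,0,-4,0],[-0.5,0,0,-14,0],[-0.5,0,0,-20,0],[-0.5,0,0,-18,0],[1,0,0,-4,0],[1,0,-0.7,0,0],[1,0,0,0,0],[1,0,0,0,0],[1,0,0,0,0],[1,0,0,0,0]],
  ],
  grip_force=20,
)

```text
t: 15.15
tcp_pos: [0.4172, 0.3268, 0.2312]
tool_rot: [[-0.171, -0.985, -0.002], [-0.985, 0.171, -0.001], [0.001, 0.002, -1.0]]
force: [0.6, 0.1, -1.1]
finger_gap: 0.0341
```

```bash
python3 - <<'E'
from h import *
W=shot('wrist','w12');st=ctrl.state();print(st['t'],st['tcp_pos'],st['force'],st['finger_gap'])
im=cv2.imread('pics/w12.png');R=st['tool_rot']
m=np.array([.4187,.3262,.161]);print('upright end ctr, far, collar far',px(W,[m+[0,0,.042],m+[0,0,.042]-.014*R[:,1],m+[0,0,.006]-.019*R[:,1]]).round(1).tolist(),'tcp',px(W,st['tcp_pos']).round(1).tolist())
g=im[170:360,312:326].mean((1,2));d=np.diff(g);print([(170+i,int(d[i])) for i in range(len(d)) if abs(d[i])>14])
for r in (235,245,255,265): 
    row=im[r-1:r+2,250:390].mean((0,2));e=np.diff(row);print(r,[(250+i,int(e[i])) for i in range(len(e)) if abs(e[i])>18])
S=shot('scene','s12')
for t in ('stopper_medium','flask'):
  for dd in ctrl.spot_in(S,t)[:2]: print(t,round(dd['p'],2),np.round(dd['position'],4))
E
```

```text
15.2 [0.41730517 0.32683278 0.23142883] [0.08297893 0.40589365 0.0597938 ] 0.02986521807212456
upright end ctr, far, collar far [[316.5, 267.5], [316.5, 241.3], [316.5, 215.7]] tcp [[315.6, 292.1]]
[(215, -14), (216, -65), (218, 40), (228, -27), (229, -27), (245, 26), (246, 33), (290, -17), (291, -24), (293, 37)]
235 [(269, 88), (270, 141), (286, -35), (287, -28), (288, 20), (289, 20), (298, -26), (299, -30), (333, 29), (334, 29), (375, -54), (376, -115), (377, -38)]
245 [(272, 83), (273, 142), (282, -35), (293, -63), (331, 29), (333, -34), (341, 39), (350, -22), (356, -44), (360, -39)]
255 [(275, 85), (276, 139), (286, -19), (291, -29), (292, -37), (297, 26), (298, 29), (338, -22), (339, -24), (345, 34), (346, 22), (350, -27), (351, -84), (352, -77), (353, -32), (364, 24), (365, 19), (370, 32), (371, 37), (376, 32), (377, 38), (383, 20), (387, -32), (388, -116)]
265 [(279, 27), (281, -21), (289, 49), (290, 72), (291, 25), (293, 40), (343, -48), (345, 44)]
stopper_medium 0.78 [0.4103 0.3181 0.1815]
flask 0.71 [0.4019 0.31   0.0613]
flask 0.59 [0.4189 0.6438 0.1125]
```

jog_arm(
  increments=[
    [[1,0,0,0,0],[1,0,0,0,0],[1,0,0,0,0],[1,0,0,5,0],[1,0,0,7,0],[1,0,0,6,0],[1,0,0,3,0],[1,0,0,0,0]],
  ],
)

```text
t: 16.02
tcp_pos: [0.417, 0.3267, 0.2098]
tool_rot: [[-0.171, -0.985, -0.002], [-0.985, 0.171, -0.001], [0.002, 0.002, -1.0]]
force: [-1.1, -0.0, 0.0]
finger_gap: 0.0003
```

jog_arm(
  increments=[
    [[1,0,0,1.2,0],[1,0,0,1.2,0],[1,0,0,1.2,0],[1,0,0,1.2,0],[1,0,0,1,0]],
  ],
)

```text
t: 16.43
tcp_pos: [0.4177, 0.3271, 0.2056]
tool_rot: [[-0.17, -0.985, 0.0], [-0.985, 0.17, 0.0], [-0.0, -0.0, -1.0]]
force: [0.7, -0.0, 0.5]
finger_gap: 0.0005
```

jog_arm(
  increments=[
    [[1,0,0,1,0],[1,0,0,1,0],[1,0,0,1,0]],
  ],
)

```text
t: 16.68
tcp_pos: [0.4179, 0.3271, 0.2027]
tool_rot: [[-0.17, -0.985, 0.001], [-0.985, 0.17, 0.0], [-0.0, -0.0, -1.0]]
force: [0.2, -0.1, 2.1]
finger_gap: 0.0006
```

jog_arm(
  increments=[
    [[1,0,0,1,0],[1,0,0,1,0]],
  ],
)

```text
t: 16.85
tcp_pos: [0.4183, 0.3274, 0.2015]
tool_rot: [[-0.17, -0.985, 0.002], [-0.985, 0.17, 0.001], [-0.001, -0.001, -1.0]]
force: [0.4, 0.1, 5.4]
finger_gap: 0.0003
```

jog_arm(
  increments=[
    [[1,0,0,1,0],[1,0,0,1,0]],
  ],
)

```text
t: 17.02
tcp_pos: [0.4187, 0.3277, 0.2005]
tool_rot: [[-0.17, -0.985, 0.003], [-0.985, 0.17, 0.002], [-0.002, -0.003, -1.0]]
force: [-0.3, 0.4, 10.6]
finger_gap: 0.0008
```

jog_arm(
  increments=[
    [[1,0,0,1,0],[1,0,0,0.5,0]],
  ],
)

```text
t: 17.18
tcp_pos: [0.4191, 0.3281, 0.2]
tool_rot: [[-0.17, -0.985, 0.004], [-0.985, 0.17, 0.003], [-0.003, -0.004, -1.0]]
force: [-1.1, -0.2, 12.5]
finger_gap: 0.0008
```

jog_arm(
  increments=[
    [[1,0,0,1,0],[1,0,0,1,0]],
  ],
)

```text
t: 17.35
tcp_pos: [0.4197, 0.3284, 0.1992]
tool_rot: [[-0.17, -0.985, 0.006], [-0.985, 0.17, 0.004], [-0.005, -0.005, -1.0]]
force: [-2.1, 0.4, 18.5]
finger_gap: 0.0002
```

jog_arm(
  increments=[
    [[1,0,0,1,0],[1,0,0,0,0]],
  ],
)

```text
t: 17.52
tcp_pos: [0.4199, 0.3286, 0.1989]
tool_rot: [[-0.17, -0.985, 0.006], [-0.985, 0.17, 0.004], [-0.005, -0.005, -1.0]]
force: [-2.8, 0.5, 17.8]
finger_gap: 0.0005
```

jog_arm(
  increments=[
    [[1,0,0,1,0],[1,0,0,0,0]],
  ],
)

```text
t: 17.68
tcp_pos: [0.42, 0.3287, 0.1987]
tool_rot: [[-0.17, -0.985, 0.007], [-0.985, 0.17, 0.004], [-0.005, -0.006, -1.0]]
force: [-4.5, -0.2, 21.3]
finger_gap: 0.0004
```

```bash
python3 - <<'E'
from h import *
np.set_printoptions(precision=4,suppress=True)
W=shot('wrist','w13')
for i in range(4):
    ctrl.snapshot('wrist');st=ctrl.state();print(st['t'],st['tcp_pos'],st['force'],st['q'])
E
```

```text
17.7833 [0.42   0.3287 0.1986] [-2.9093 -0.8805 20.2264] [ 0.4508 -0.0283  1.8671  0.001   1.295   2.1925]
17.8333 [0.42   0.3287 0.1987] [-3.3498 -0.0901 19.9905] [ 0.4508 -0.0283  1.8671  0.001   1.295   2.1925]
17.8833 [0.42   0.3287 0.1987] [-4.1332 -0.5807 19.639 ] [ 0.4508 -0.0283  1.8671  0.001   1.295   2.1925]
17.9333 [0.42   0.3287 0.1987] [-3.4957 -0.2573 20.2637] [ 0.4508 -0.0284  1.8671  0.001   1.2949  2.1925]
```

jog_arm(
  increments=[
    [[1,0,0,1,0],[1,0,0,0,0],[1,0,0,0,0]],
  ],
)

```text
t: 18.18
tcp_pos: [0.4203, 0.3288, 0.1986]
tool_rot: [[-0.17, -0.985, 0.007], [-0.985, 0.17, 0.005], [-0.006, -0.006, -1.0]]
force: [-4.8, -1.8, 24.1]
finger_gap: 0.0005
```

jog_arm(
  increments=[
    [[1,0,0,1,0],[1,0,0,0,0],[1,0,0,0,0]],
  ],
)

```text
t: 18.43
tcp_pos: [0.4207, 0.329, 0.1986]
tool_rot: [[-0.17, -0.985, 0.008], [-0.985, 0.17, 0.005], [-0.006, -0.007, -1.0]]
force: [-6.7, -1.2, 28.3]
finger_gap: 0.0006
```

z now holds at 0.1986 while the force climbs from 20 to 28 N, so the collar is on the rim, about 4.6 mm below first contact. I'll back off gently and clear away.

jog_arm(
  increments=[
    [[1,0,0,-3,0],[1,0,0,-3,0],[1,0,0,-3,0],[1,0,0,-3,0],[1,0,0,-6,0],[1,0,0,-15,0],[1,0,0,-25,0],[1,0,20,-20,0],[1,0,25,0,0],[1,0,15,0,0]],
  ],
)

```text
t: 19.27
tcp_pos: [0.3577, 0.3377, 0.2702]
tool_rot: [[-0.17, -0.985, 0.001], [-0.985, 0.17, 0.001], [-0.001, -0.001, -1.0]]
force: [-0.3, -0.6, -0.5]
finger_gap: 0.0006
```

```bash
python3 - <<'E'
from h import *
W=shot('wrist','w14');st=ctrl.state();print(st['t'],st['tcp_pos'],st['force'])
R=st['tool_rot']
m=np.array([.4187,.3262,.156]);print('home upright end ctr/far/near, collar far/near',px(W,[m+[0,0,.042],m+[0,0,.042]-.014*R[:,1],m+[0,0,.042]+.014*R[:,1],m+[0,0,.006]-.019*R[:,1],m+[0,0,.006]+.019*R[:,1]]).round(1).tolist())
im=cv2.imread('pics/w14.png');
g=im[40:320,312:326].mean((1,2));d=np.diff(g);print([(40+i,int(d[i])) for i in range(len(d)) if abs(d[i])>12])
c0=px(W,m+[0,0,.042])[0].astype(int)
gg=cv2.medianBlur(cv2.cvtColor(im,cv2.COLOR_BGR2GRAY),3)[c0[1]-60:c0[1]+60,c0[0]-60:c0[0]+60]
for lo,hi in((18,30),(45,58)):
    c=cv2.HoughCircles(gg,cv2.HOUGH_GRADIENT,1,10,param1=80,param2=12,minRadius=lo,maxRadius=hi);print(None if c is None else (c[0][:2]+[c0[0]-60,c0[1]-60,0]).tolist())
T=shot('top','top14');S=ctrl.snapshot('scene')
a=cv2.imread('pics/top0.png').astype(int);b=cv2.imread('pics/top14.png').astype(int)
D=(abs(a-b).max(2)>60).astype(np.uint8);n,_,s,_=cv2.connectedComponentsWithStats(D);print('top changes',[x.tolist() for x in s[1:] if x[4]>8])
for n_,s_ in (('top',T),('scene',S)):
  for t in ('flask','stopper_medium','stopper_small','stopper_large'):
    for dd in ctrl.spot_in(s_,t)[:2]: print(n_,t,round(dd['p'],2),np.round(dd['position'],4))
E
```

```text
19.3167 [0.35546905 0.33783263 0.26906506] [-1.26781986  1.82781788  0.63617752]
home upright end ctr/far/near, collar far/near [[317.8, 142.3], [317.7, 117.0], [317.8, 166.9], [317.7, 109.2], [317.9, 168.5]]
[(81, 26), (82, 51), (83, 44), (84, 59), (85, 43), (88, -16), (91, -26), (92, 40), (93, 30), (164, -19), (165, -27), (166, 26), (169, 14), (170, 28), (172, -50), (173, -31), (187, -37), (188, -54), (189, -52), (190, -31), (197, 31), (198, 70), (199, 80), (200, 37), (273, -29), (276, -58)]
[[313.5, 146.5, 29.399999618530273], [326.5, 140.5, 29.399999618530273]]
[[311.5, 131.5, 46.29999923706055], [325.5, 129.5, 46.29999923706055]]
top changes [[406, 277, 16, 17, 171], [284, 303, 106, 177, 4087], [373, 340, 7, 7, 28], [433, 369, 207, 111, 13227], [371, 380, 34, 29, 502], [375, 401, 27, 77, 1320], [463, 409, 9, 6, 19], [372, 416, 2, 37, 63], [401, 416, 32, 64, 1394], [432, 451, 7, 12, 46], [525, 475, 8, 5, 21]]
top flask 0.64 [0.4384 0.3467 0.0493]
top flask 0.59 [0.4535 0.3664 0.0039]
top stopper_medium 0.47 [0.424  0.3355 0.2009]
top stopper_medium 0.19 [0.4502 0.3665 0.0062]
top stopper_small 0.5 [0.4384 0.349  0.0468]
top stopper_small 0.18 [0.4533 0.3629 0.0017]
top stopper_large 0.69 [0.5129 0.2797 0.1132]
scene flask 0.96 [0.3996 0.3107 0.0606]
scene stopper_medium 0.62 [0.4094 0.3151 0.1689]
scene stopper_small 0.79 [0.5077 0.2013 0.0926]
scene stopper_large 0.72 [0.5195 0.2685 0.1097]
scene stopper_large 0.51 [0.4048 0.3099 0.0567]
```

```bash
python3 - <<'E'
from h import *
for n in ('w7','w14'):
    im=cv2.imread(f'pics/{n}.png')
    g=im[60:220,314:324].mean((1,2));d=np.diff(g);print(n,'col',[(60+i,int(d[i])) for i in range(len(d)) if abs(d[i])>12])
    for r in (108,115,122):
        e=np.diff(im[r-1:r+2,230:400].mean((0,2)));print(n,r,[(230+i,int(e[i])) for i in range(len(e)) if abs(e[i])>14])
S=shot('scene','s14')
a=cv2.imread('pics/scene0.png').astype(int);b=cv2.imread('pics/s14.png').astype(int)
D=(abs(a-b).max(2)>50).astype(np.uint8);n,_,s,_=cv2.connectedComponentsWithStats(D);print('scene changes',[x.tolist() for x in s[1:] if x[4]>8])
E
```

```text
w7 col [(84, 16), (85, 52), (86, 76), (87, 53), (88, 18), (91, -13), (93, -13), (95, 52), (96, 19), (174, -17), (175, -68), (176, -13), (177, 14), (189, -12), (190, -55), (191, -66), (192, -35), (200, 54), (201, 98), (202, 53)]
w7 108 [(254, 64), (255, 157), (256, 20), (284, -19), (285, -23), (286, -19), (289, 24), (290, 30), (291, 14), (345, -16), (346, -29), (347, -25), (350, 21), (351, 24), (352, 21), (359, -84), (360, -125), (361, -18)]
w7 115 [(256, 63), (257, 159), (258, 19), (280, -34), (281, -16), (282, -19), (284, 32), (285, 36), (351, -35), (352, -42), (354, 22), (355, 20), (356, 30), (361, -155), (362, -86), (363, 14)]
w7 122 [(258, 72), (259, 157), (260, 15), (275, -15), (277, -15), (279, -29), (281, 45), (282, 32), (354, -23), (355, -55), (357, 21), (360, 23), (362, -66), (363, -103), (364, -27)]
w14 col [(81, 12), (82, 55), (83, 61), (84, 68), (85, 29), (88, -15), (91, -24), (92, 43), (93, 25), (110, -13), (117, -16), (119, 14), (164, -21), (165, -35), (166, 32), (169, 14), (170, 31), (172, -45), (173, -38), (187, -33), (188, -69), (189, -64), (190, -17), (197, 23), (19
[... 385 characters left out ...]
0, 158), (277, -15), (278, -37), (279, -20), (280, 27), (281, 40), (331, 36), (356, -52), (357, -16), (358, 18), (360, 20), (361, 25), (363, -65), (364, -117), (365, -17)]
scene changes [[109, 143, 157, 198, 19999], [239, 220, 5, 5, 11], [237, 227, 12, 12, 51], [248, 263, 5, 6, 19], [265, 267, 22, 32, 330], [265, 280, 25, 37, 339], [214, 285, 7, 8, 14], [107, 287, 37, 37, 223], [197, 294, 3, 8, 14], [203, 301, 16, 21, 221], [248, 300, 4, 3, 9], [0, 302, 210, 178, 21311], [244, 305, 20, 17, 145], [244, 325, 32, 46, 202], [378, 337, 24, 21, 398], [289, 354, 10, 16, 22], [562, 375, 78, 105, 6522], [484, 441, 21, 27, 91], [326, 443, 31, 37, 395], [362, 445, 94, 35, 996], [359, 464, 44, 16, 449]]
```

```bash
python3 - <<'E'
from h import *
print(ctrl.state()['t'],ctrl.sign_off())
E
```

```text
the job is handed in; nothing more can be done
19.8667 None
```

I put the medium stopper, from the right-hand compartment, into the clear flask on the tile. It is pressed home, and I handed the job in at 19.9 s.

**What I did:**
- **Taking it out:** I gripped the stopper and drew it out along its lean.
- **Standing it upright:** The tool can't tilt, so I pivoted the stopper in the pads by nudging its plug against the bin's fixed upper edge. That overshot by about 7–8°, but it settled nearly upright when I released it in the neck.
- **Pressing:** I lowered it until the rib bound, let go, and pressed on top with the shut fingers at about 12 mm/s.

**Last checks:**
- **Fully home:** The fingers travelled about 4.6 mm from first contact. The height then held at 0.1986 m while the force rose from 20 to 28 N. That is above the suggested 10–20 N, because I pressed a little further to make sure it was seated.
- **Upright:** In the last wrist picture, the edges of the grip's top are within about 2 pixels of where an upright, seated stopper should show. The near edge of the collar was about 4 pixels off.
- **Flask:** It moved less than about 1 mm relative to the tile.
- **Other stoppers:** The small and large ones were detected where they were at the start.

**What I could not confirm:** I had used all 12 views before the pressing, so seating was judged from force and image measurements only. The final top picture was useless for the flask because the gripper hid it. In the final scene picture, pixels around the beaker had changed; I put that down to the arm being in view, as it never came near the beaker, but I did not check it separately.

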